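# Box up the round tea tins by size

### The job

Box up the customer's order: stand each of the four round tea tins upright in the open gift box of its size, the smallest tin in the smallest box and so on up to the largest in the largest, each set down on the bottom of its box without being dropped. Leave the boxes and the square tins standing where they are.

Things in the scene. Friction and masses are not known exactly. Their poses are not given: they have to be found in the camera images.
- tin_s: The smallest of the four round lidded tea tins: an upright bare-metal cylinder with a pale paper label round its lower part, 32 mm in diameter, 70 mm tall, straight sides that can be gripped anywhere, 40 to 340 g. Origin: centre of its underside; z up.
- tin_m: The second smallest of the four round lidded tea tins: an upright bare-metal cylinder with a pale paper label round its lower part, 43 mm in diameter, 80 mm tall, straight sides that can be gripped anywhere, 40 to 340 g. Origin: centre of its underside; z up.
- tin_l: The second largest of the four round lidded tea tins: an upright bare-metal cylinder with a pale paper label round its lower part, 54 mm in diameter, 90 mm tall, straight sides that can be gripped anywhere, 40 to 340 g. Origin: centre of its underside; z up.
- tin_xl: The largest of the four round lidded tea tins: an upright bare-metal cylinder with a pale paper label round its lower part, 66 mm in diameter, 100 mm tall, straight sides that can be gripped anywhere, 40 to 340 g. Origin: centre of its underside; z up.
- box_s: The smallest of the four open square gift boxes of brown board, standing loose on the counter: outside 55 x 55 mm, 30 mm high, walls and floor 3 mm thick, so inside 49 x 49 mm and 27 mm deep. Origin: centre of its underside; x and y run along its sides, z up.
- box_m: The second smallest of the four open square gift boxes of brown board, standing loose on the counter: outside 66 x 66 mm, 30 mm high, walls and floor 3 mm thick, so inside 60 x 60 mm and 27 mm deep. Origin: centre of its underside; x and y run along its sides, z up.
- box_l: The second largest of the four open square gift boxes of brown board, standing loose on the counter: outside 77 x 77 mm, 30 mm high, walls and floor 3 mm thick, so inside 71 x 71 mm and 27 mm deep. Origin: centre of its underside; x and y run along its sides, z up.
- box_xl: The largest of the four open square gift boxes of brown board, standing loose on the counter: outside 89 x 89 mm, 30 mm high, walls and floor 3 mm thick, so inside 83 x 83 mm and 27 mm deep. Origin: centre of its underside; x and y run along its sides, z up.
- square_a: A square lidded tea tin of the same metal and label, 42 x 42 mm and 78 mm tall, standing loose among the round ones; not part of the order. Origin: centre of its underside; z up.
- square_b: A square lidded tea tin of the same metal and label, 56 x 56 mm and 92 mm tall, standing loose among the round ones; not part of the order. Origin: centre of its underside; z up.

How it is judged:
By the outcome, as a careful person would: the job done as asked, in the order asked, and still so for the second after the job is handed in, with the robot touching nothing.
It also fails if it takes over 109 s, if anything falls off the work surface, if the arm or the gripper's body presses on something with over 40 N, if the wrist force passes 120 N, or if a joint passes its speed limit or range.

### The arm

A 6-joint arm with a two-finger parallel gripper is mounted at the origin on the work surface. World frame = base frame: x ahead of the robot, y to its left, z up, the work surface at z = 0. Lengths are in m, angles in rad, forces in N, time in s.
With the tool pointing down it reaches from about 0.25 to 0.775 m from the base axis. Payload 4 kg.
Tool frame: the origin (TCP) lies midway between the tips of the shut fingers; the grasp point (between the pads) lies 19 mm behind it; z points along the fingers, y is the line along which they close (so a half turn about z gives the same grasp; the last joint's range is limited). The gripper opens to 94 mm and grips with 3 to 60 N. Pads are 16 mm wide; open, the fingers measure 119 mm over their backs; the gripper's body (75 mm by 177 mm) begins 78 mm behind the grasp point.
Start: joints at [1.077, 0.087, 1.371, -0, 1.684, -0.103], TCP at [0.21, 0.509, 0.206] pointing down, gripper open.
Joint ranges: [-3.1, 3.1], [-0.76, 2.03], [0.27, 2.55], [-1.08, 4.22], [0.17, 2.65], [-2.57, 2.57]. Speed limits (rad/s): [2.79, 2.79, 3.14, 3.14, 3.14, 3.14].

### API

Orientations are given as [roll, pitch, yaw] about the fixed x, y, z axes, in that order (R = Rz(yaw) Ry(pitch) Rx(roll)).
In Python, from bench import robot gives the robot as it stands.
- The arm moves only by the tool servo_tool, never from a script. Its argument "moves" is a list of rows, each a list of 5 numbers: the shift along the tool's x, y, z in units of 25 mm (1.0 is 25 mm), then the turn about the tool's z in units of 6 degrees (1.0 is 6 degrees), then the closure, from 0 (fully open) to 1 (shut). In form: [[dx, dy, dz, yaw, gripper], ...]. A call has 1 to 10 rows; each row is the pose to reach, as a shift and turn from the pose commanded when the call began, along the tool's axes at that moment; what a row does not reach only later rows make up. A row lasts 1/12 s, in which the tool goes at most 41.7 mm and 7.16 degrees, less where a joint would pass 70% of its speed; a pose out of reach is approached as far as the arm can. A call with a gripper value outside its range is refused whole. The fingers move at their own pace and stop on an object; the grip force is fixed at half the most. Time passes only in rows, so rows that repeat a pose let the fingers close. It gives the time, the measured TCP pose, the force, the opening and the grip force at its end, in the units of the state.
- robot.get_obs(): the state, without advancing time (a new reading comes with each control period).
- robot.snapshot(name): name is "side" or "top" or "wrist"; returns a dict with "image" (384x512x3 uint8, blue, green, red), "fx", "fy", "cx", "cy" (pixels), "eye" and "orientation" of the camera in the world; the wrist camera has in their place "T_tool_cam" (4x4, takes a point from camera to tool coordinates, whose origin is the TCP and whose axes are the flange's). Camera axes: x right, y down, z forward; pixel columns grow to the right and rows downward; lengths in m; the calibration is good to about 2 mm. A picture is of the moment at which its call begins: read the wrist's pose just before it. There is no depth.
- robot.close_job(): hands the job in; it is judged then, once.
The state is a dict: "time": time; "joint_positions": joint angles; "qvel": joint speeds; "joint_torque": joint torques, N m; "tool_pos": TCP position; "ee_rot": TCP orientation; "wrist_force": force on the tool from outside, world axes, zero at the start; "wrist_torque": the same for the moment, N m; "width": finger opening in m; "finger_force": force on a finger pad.
Only numpy, scipy, OpenCV 4.12 (cv2) and the standard library are available. Lean on these libraries where they do the work, as an engineer would, in place of code of your own. Each camera call takes 0.05 s, during which the arm holds its last target. There are 200 camera calls.

## Working session

There is one attempt and no reset: what is moved stays moved. The work goes in short steps, Python scripts to look and compute and a tool call to move; the robot and the scene stay as the last step left them, time stands still between calls to the robot, and variables do not carry over. Pictures are saved under pics/ and viewed, at most 14 in all, crops included, and the job is handed in when it is done.

Besides the shell and the picture viewer there is one more tool, called after "Emit:" in YAML: its name, and indented under it one key for each argument. servo_tool: Moves the arm, as the interface text tells. Its arguments: {"type":"object","properties":{"moves":{"type":"array"}},"required":["moves"]}

```bash
ls; mkdir -p pics
python3 - <<'E'
from bench import robot
import cv2
o=robot.get_obs(); print(o['time'],o['tool_pos'],o['ee_rot'],o['width'],o['wrist_force'])
for n in ['top','side']:
    s=robot.snapshot(n); cv2.imwrite(f'pics/{n}0.png',s['image'])
    print(n,[s[k] for k in('fx','fy','cx','cy','eye','orientation')])
E
```

```text
pics
0.0 [0.20923079 0.50806396 0.20434001] [-3.13944606e+00 -1.81950987e-04  2.75085090e+00] 0.09386217875828265 [0.00814586 0.13278899 0.4158156 ]
top [407.18684499391566, 407.18684499391566, 253.3108403938095, 185.33992861373673, array([ 0.49734045, -0.01493502,  0.91842331]), array([-3.10095512,  0.03492528, -1.56630567])]
side [469.3369417093852, 469.3369417093852, 255.08367287749599, 189.44035253497603, array([ 0.11869796, -0.73255851,  0.77270745]), array([-2.2832486 ,  0.02156928, -0.55028421])]
```

View pics/top0.png

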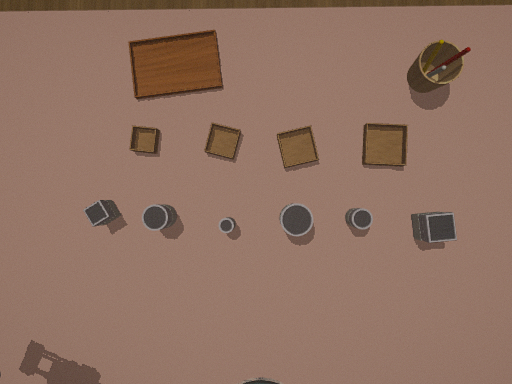

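View pics/side0.png

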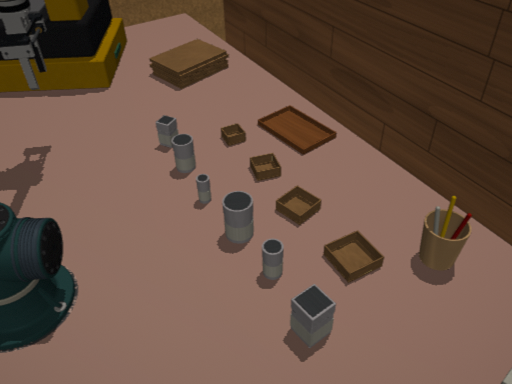

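The top view shows lids at (97,213) square, (155,217) round, (227,225) smallest, (296,219) largest, (361,218) round and (440,227) square. The boxes, s to xl, are at (145,140), (223,141), (297,147) and (385,145). The side view agrees.

```bash
cat > h.py <<'E'
import numpy as np, cv2
from scipy.spatial.transform import Rotation as R
def ray(s,uv,z):
    d=R.from_euler('xyz',s['orientation']).apply([(uv[0]-s['cx'])/s['fx'],(uv[1]-s['cy'])/s['fy'],1])
    e=np.array(s['eye']); return e+d*(z-e[2])/d[2]
E
python3 - <<'E'
from h import *
from bench import robot
s=robot.snapshot('top'); im=s['image']
hsv=cv2.cvtColor(im,cv2.COLOR_BGR2HSV)
H,S,V=cv2.split(hsv)
for p in [(223,141),(296,219),(296,236),(250,300),(237,141),(145,155)]: print(p,hsv[p[1],p[0]])
lid=((S<70)&(V<95)).astype(np.uint8)
box=((S>95)).astype(np.uint8)
for nm,m,z in(('lid',lid,.085),('box',box,.015)):
    m[:100]=0;m[260:]=0
    cs,_=cv2.findContours(m,cv2.RETR_EXTERNAL,cv2.CHAIN_APPROX_NONE)
    for c in cs:
        if cv2.contourArea(c)<50: continue
        r=cv2.minAreaRect(c); P=ray(s,r[0],z)
        k=(s['eye'][2]-z)/s['fx']*1000
        print(nm,np.round(r[0],1),'mm',np.round(np.array(r[1])*k,1),'ang',round(r[2],1),'fill',round(cv2.contourArea(c)/(r[1][0]*r[1][1]),2),P.round(4))
cv2.imwrite('pics/m.png',cv2.resize(np.hstack([lid[100:260,60:480]*255,box[100:260,60:480]*255]),(800,152)))
E
```

```text
(223, 141) [ 14 131 123]
(296, 219) [ 8 28 73]
(296, 236) [  8  45 126]
(250, 300) [  9  77 152]
(237, 141) [ 13 117  63]
(145, 155) [  8  79 106]
lid [225.5 225. ] mm [20.5 18.4] ang 90.0 fill 0.84 [0.4497 0.0709 0.085 ]
lid [441.3 227.2] mm [48.9 49.7] ang 84.3 fill 0.92 [ 0.4482 -0.364   0.085 ]
lid [419.7 226.5] mm [40.3 59.7] ang 5.9 fill 0.61 [ 0.4493 -0.3211  0.085 ]
lid [362.  218.5] mm [30.7 32.7] ang 90.0 fill 0.82 [ 0.4646 -0.2061  0.085 ]
lid [350.2 217.7] mm [21.8 36.9] ang 3.2 fill 0.38 [ 0.4661 -0.1824  0.085 ]
lid [154.2 217.3] mm [42.  43.4] ang 45.0 fill 0.79 [0.4647 0.2183 0.085 ]
lid [296.5 219.5] mm [55.3 55.3] ang 90.0 fill 0.81 [ 0.4618 -0.0739  0.085 ]
lid [169.1 215.9] mm [47.3 29. ] ang 85.0 fill 0.46 [0.4677 0.1876 0.085 ]
lid [ 95.2 212.7] mm [33.  32.5] ang 58.0 fill 0.87 [0.4735 0.342  0.085 ]
lid [108.7 213.6] mm [45.8 56.6] ang 11.3 fill 0.4 [0.4716 0.3136 0.085 ]
box [297.3 146.4] mm [80.7 80.5] ang 76.8 fill 0.94 [ 0.6208 -0.0806  0.015 ]
box [144.4 139.4] mm [63.8 58.8] ang 6.7 fill 0.89 [0.6368 0.2629 0.015 ]
box [384.7 144.4] mm [99.  94.2] ang 2.2 fill 0.94 [ 0.6253 -0.2727  0.015 ]
box [222.2 140.7] mm [69.4 69.4] ang 14.0 fill 0.93 [0.6338 0.0869 0.015 ]
```

View pics/m.png

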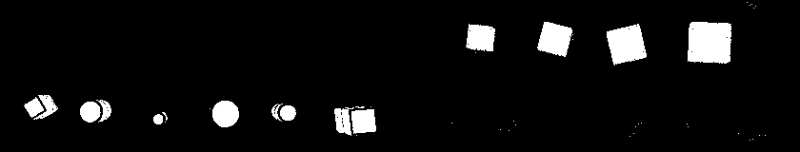

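Lid sizes come out about 11 mm under each tin diameter (inner lid area), in a consistent order. I'm moving above tin_s first and squaring the tool to the world axes.

Emit:
servo_tool:
  moves:
    - [-1,-0.8,0.1,-0.4,0.3]
    - [-2.1,-1.7,0.2,-0.8,0.3]
    - [-3.2,-2.6,0.4,-1.2,0.3]
    - [-4.3,-3.5,0.6,-1.6,0.3]
    - [-5.4,-4.4,0.8,-2,0.3]
    - [-6.5,-5.3,1,-2.4,0.3]
    - [-7.6,-6.1,1,-2.8,0.3]
    - [-8.7,-7,1,-3.2,0.3]
    - [-9.8,-7.9,1,-3.6,0.3]
    - [-10.8,-8.7,1,-3.73,0.3]

```text
time: 0.98
tool_pos: [0.3767, 0.2027, 0.1803]
ee_rot: [-3.141, -0.0, -3.141]
wrist_force: [0.8, 0.5, 0.4]
width: 0.0656
finger_force: 0.0
```

Emit:
servo_tool:
  moves:
    - [-0.5,-0.9,0,0,0.3]
    - [-1,-1.8,0,0,0.3]
    - [-1.5,-2.7,0.3,0,0.3]
    - [-2,-3.6,0.6,0,0.3]
    - [-2.5,-4.5,0.9,0,0.3]
    - [-2.88,-5.2,1.2,0,0.3]
    - [-2.88,-5.21,1.2,0,0.3]
    - [-2.88,-5.21,1.2,0,0.3]

```text
time: 1.65
tool_pos: [0.4478, 0.0739, 0.1497]
ee_rot: [3.141, -0.002, 3.139]
wrist_force: [-0.3, -0.4, -1.4]
width: 0.0657
finger_force: 0.0
```

Run:
```python
from h import *
from bench import robot
o=robot.get_obs(); s=robot.snapshot('wrist'); cv2.imwrite('pics/w1.png',s['image'])
print(o['tool_pos'],o['ee_rot'],s['T_tool_cam'],s['fx'],s['cx'],s['cy'])
```

```text
[0.44783342 0.0738827  0.14967087] [ 3.14100502e+00 -2.24417643e-03  3.13918576e+00] [[ 4.64875796e-04 -9.73913397e-01 -2.26919544e-01  6.57015613e-02]
 [ 9.99999849e-01  3.86282899e-04  3.90753628e-04 -4.27948864e-05]
 [-2.92905054e-04 -2.26919692e-01  9.73913429e-01 -1.78047253e-01]
 [ 0.00000000e+00  0.00000000e+00  0.00000000e+00  1.00000000e+00]] 278.98675505835854 253.7330817997302 185.82074421231465
```

View pics/w1.png

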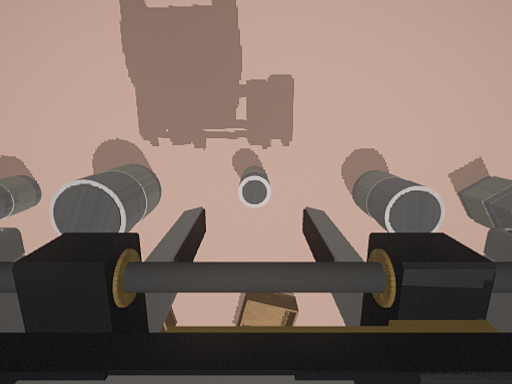

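The wrist view shows the small lid centred at (254,192), which puts it on the tool axis within 1 mm. Descending and gripping.

Emit:
servo_tool:
  moves:
    - [0,0,1,0,0.3]
    - [0,0,2,0,0.3]
    - [0,0,3,0,0.3]
    - [0,0,3.8,0,0.3]
    - [0,0,4.3,0,0.3]
    - [0,0,4.4,0,0.3]
    - [0,0,4.4,0,0.45]
    - [0,0,4.4,0,0.6]
    - [0,0,4.4,0,0.8]
    - [0,0,4.4,0,1]

```text
time: 2.53
tool_pos: [0.4494, 0.0746, 0.042]
ee_rot: [3.141, 0.003, -3.141]
wrist_force: [-0.1, -0.7, -0.5]
width: 0.0425
finger_force: 0.0
```

Emit:
servo_tool:
  moves:
    - [0,0,0,0,1]
    - [0,0,0,0,1]
    - [0,0,0,0,1]
    - [0,0,-0.5,0,1]
    - [0,0,-1,0,1]
    - [0,0,-1.8,0,1]
    - [0,0,-2.6,0,1]
    - [0,0,-3.2,0,1]
    - [0,0,-3.2,0,1]
    - [0,0,-3.2,0,1]

```text
time: 3.37
tool_pos: [0.4488, 0.0743, 0.1209]
ee_rot: [3.141, 0.002, 3.141]
wrist_force: [-0.9, 0.2, -1.3]
width: 0.0314
finger_force: 30.0
```

Emit:
servo_tool:
  moves:
    - [-0.5,0.6,0,0,1]
    - [-1.2,1.4,0,0,1]
    - [-2,2.3,0,0,1]
    - [-2.8,3.2,0,0,1]
    - [-3.6,4.2,0,0,1]
    - [-4.5,5.2,0,0,1]
    - [-5.3,6.2,0,0,1]
    - [-6,7,0,0,1]
    - [-6.4,7.4,0,0,1]
    - [-6.5,7.5,0,0,1]

```text
time: 4.2
tool_pos: [0.6108, 0.2633, 0.1169]
ee_rot: [-3.141, -0.004, -3.14]
wrist_force: [-0.7, -0.9, -1.3]
width: 0.0317
finger_force: 30.0
```

Emit:
servo_tool:
  moves:
    - [0,0,0,0,1]
    - [0,0,0,0,1]

```text
time: 4.37
tool_pos: [0.6098, 0.261, 0.1189]
ee_rot: [-3.14, -0.003, 3.141]
wrist_force: [-0.1, -0.9, -0.1]
width: 0.0316
finger_force: 30.0
```

Run:
```python
from h import *
from bench import robot
o=robot.get_obs(); s=robot.snapshot('wrist'); cv2.imwrite('pics/w2.png',s['image'])
print(o['tool_pos'],o['ee_rot'],o['width'],o['finger_force'])
```

```text
[0.60981617 0.26097199 0.11889771] [-3.14026659e+00 -2.88218108e-03  3.14110137e+00] 0.03159947872260354 29.995349049568176
```

View pics/w2.png

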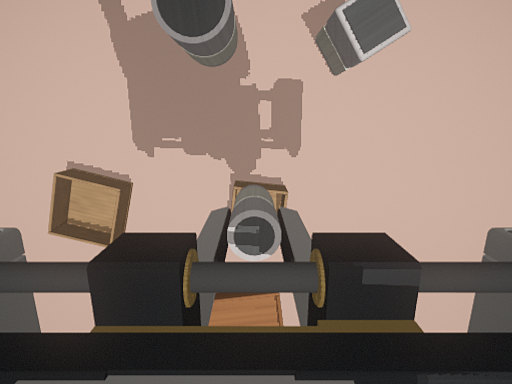

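The wrist view shows box_s's near rim from about (234,183) to (287,187) behind the held tin. Box_m is fully visible, with rim corners near (54,170), (132,183), (111,245) and (49,233).

```bash
cat >> h.py <<'E'
def wray(s,pos,rot,uv,z):
    T=s['T_tool_cam']; A=R.from_euler('xyz',rot)
    e=pos+A.apply(T[:3,3]); d=A.apply(T[:3,:3]@[(uv[0]-s['cx'])/s['fx'],(uv[1]-s['cy'])/s['fy'],1])
    return e+d*(z-e[2])/d[2]
E
python3 - <<'E'
from h import *
from bench import robot
o=robot.get_obs(); s=robot.snapshot('wrist')
f=lambda *uv:wray(s,o['tool_pos'],[-np.pi,0,np.pi],uv,.03)
S=cv2.cvtColor(s['image'],cv2.COLOR_BGR2HSV)[...,1]
a,b=f(234,183),f(287,187); print('box_s near rim',a,b,np.linalg.norm(a-b))
d=(b-a)/np.linalg.norm(a-b); n=np.array([abs(d[1]),-d[0]*np.sign(d[1]),0]); print('centre',(a+b)/2+n*.0275)
q=np.array([f(54,170),f(132,183),f(111,245),f(49,233)]); print('box_m',q.mean(0),np.linalg.norm(q-np.roll(q,1,0),axis=1))
E
```

```text
box_s near rim [0.60370405 0.24148523 0.03      ] [0.60772284 0.29367288 0.03      ] 0.05234215139676237
centre [0.63313227 0.26546763 0.03      ]
box_m [0.63010124 0.09303138 0.03      ] [0.06731106 0.07562758 0.07160489 0.06340925]
```

Emit:
servo_tool:
  moves:
    - [-0.4,0.03,0,0,1]
    - [-0.8,0.06,0,0,1]
    - [-1,0.1,0.3,0,1]
    - [-1,0.1,0.8,0,1]
    - [-1,0.1,1.3,0,1]
    - [-1,0.1,1.6,0,1]
    - [-1,0.1,1.6,0,1]
    - [-1,0.1,1.6,0,1]

```text
time: 5.13
tool_pos: [0.6345, 0.264, 0.0788]
ee_rot: [-3.141, -0.003, 3.142]
wrist_force: [-0.4, -0.1, -0.8]
width: 0.0315
finger_force: 30.0
```

Run:
```python
from h import *
from bench import robot
c=[robot.snapshot(n)['image'] for n in('side','top')]
a=cv2.resize(c[0][100:190,180:300],(800,600))[:, :]
b=cv2.resize(c[1][90:190,100:260],(640,400))
A=cv2.resize(a,(533,400));cv2.imwrite('pics/c3.png',np.vstack([np.hstack([A[:, :400],b[:, :400]])]))
```

```text
(no output)
```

View pics/c3.png

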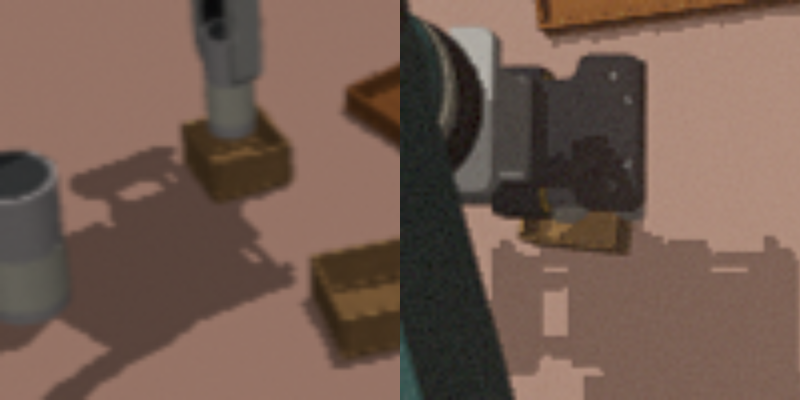

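The side crop shows the tin's bottom centre near (233,122) over the box. The rim's left and right corners are near (183,127) and (291,153), and its far corner is near (257,108).

Run:
```python
from h import *
from bench import robot
s=robot.snapshot('side')
f=lambda u,v,z:ray(s,(180+u/4.444,100+v/4.444),z)
print('tin',f(233,122,.039))
q=[f(183,127,.03),f(257,108,.03),f(291,153,.03)]
print('centre by diag',(q[0]+q[2])/2,np.linalg.norm(q[0]-q[2]),np.linalg.norm(q[0]-q[1]),np.linalg.norm(q[1]-q[2]))
im=cv2.imread('pics/side0.png')
m=(cv2.cvtColor(im,cv2.COLOR_BGR2HSV)[...,1]>125).astype(np.uint8)
cs,_=cv2.findContours(m,cv2.RETR_EXTERNAL,cv2.CHAIN_APPROX_NONE)
for c in cs:
    if 150<cv2.contourArea(c)<3000: print(cv2.boundingRect(c), [tuple(c[i,0]) for i in (c[:,0,0].argmin(),c[:,0,1].argmin(),c[:,0,0].argmax(),c[:,0,1].argmax())])
```

```text
tin [0.63596834 0.26344693 0.039     ]
centre by diag [0.63405021 0.25649558 0.03      ] 0.07685616778894576 0.05138734021948739 0.05729621804694002
(0, 316, 50, 29) [(np.int32(0), np.int32(318)), (np.int32(6), np.int32(316)), (np.int32(49), np.int32(329)), (np.int32(0), np.int32(344))]
(0, 271, 66, 58) [(np.int32(0), np.int32(310)), (np.int32(42), np.int32(271)), (np.int32(65), np.int32(294)), (np.int32(46), np.int32(328))]
(0, 266, 29, 33) [(np.int32(0), np.int32(280)), (np.int32(7), np.int32(266)), (np.int32(28), np.int32(282)), (np.int32(0), np.int32(298))]
(324, 231, 59, 51) [(np.int32(324), np.int32(250)), (np.int32(356), np.int32(231)), (np.int32(382), np.int32(260)), (np.int32(348), np.int32(281))]
(276, 186, 45, 39) [(np.int32(276), np.int32(201)), (np.int32(296), np.int32(186)), (np.int32(320), np.int32(202)), (np.int32(299), np.int32(224))]
(250, 153, 31, 28) [(np.int32(250), np.int32(158)), (np.int32(271), np.int32(153)), (np.int32(280), np.int32(174)), (np.int32(258), np.int32(180))]
(221, 124, 24, 21) [(np.int32(221), np.int32(128)), (np.int32(235), np.int32(124)), (np.int32(244), np.int32(140)), (np.int32(228), np.int32(144))]
(258, 106, 78, 48) [(np.int32(258), np.int32(119)), (np.int32(287), np.int32(106)), (np.int32(335), np.int32(136)), (np.int32(301), np.int32(153))]
(150, 40, 78, 49) [(np.int32(150), np.int32(58)), (np.int32(194), np.int32(40)), (np.int32(227), np.int32(66)), (np.int32(181), np.int32(88))]
(44, 0, 45, 22) [(np.int32(44), np.int32(0)), (np.int32(44), np.int32(0)), (np.int32(88), np.int32(7)), (np.int32(51), np.int32(21))]
```

Emit:
servo_tool:
  moves:
    - [0,-0.07,0,0,1]
    - [0,-0.07,0.4,0,1]
    - [0,-0.07,0.8,0,1]
    - [0,-0.07,1.1,0,1]
    - [0,-0.07,1.28,0,1]
    - [0,-0.07,1.32,0,1]
    - [0,-0.07,1.32,0,1]

```text
time: 5.87
tool_pos: [0.6353, 0.2624, 0.0463]
ee_rot: [-3.141, -0.002, 3.141]
wrist_force: [-0.9, 1.0, -0.2]
width: 0.0313
finger_force: 30.0
```

Emit:
servo_tool:
  moves:
    - [0,0,0.04,0,1]
    - [0,0,0.04,0,1]
    - [0,0,0.04,0,1]

```text
time: 6.12
tool_pos: [0.6362, 0.2627, 0.0471]
ee_rot: [3.141, 0.001, 3.141]
wrist_force: [0.8, -0.5, -0.2]
width: 0.0314
finger_force: 30.0
```

Emit:
servo_tool:
  moves:
    - [0,0,0.04,0,1]
    - [0,0,0.04,0,1]
    - [0,0,0.06,0,1]
    - [0,0,0.06,0,1]

```text
time: 6.45
tool_pos: [0.6358, 0.2625, 0.045]
ee_rot: [3.142, -0.0, 3.141]
wrist_force: [0.4, -0.8, -0.6]
width: 0.0316
finger_force: 30.0
```

Emit:
servo_tool:
  moves:
    - [0,0,0.03,0,1]
    - [0,0,0.03,0,1]
    - [0,0,0.03,0,1]

```text
time: 6.7
tool_pos: [0.636, 0.2626, 0.0444]
ee_rot: [3.141, 0.0, 3.141]
wrist_force: [0.1, 0.2, 1.0]
width: 0.0316
finger_force: 30.0
```

Emit:
servo_tool:
  moves:
    - [0,0,0.03,0,1]
    - [0,0,0.03,0,1]
    - [0,0,0.03,0,1]

```text
time: 6.95
tool_pos: [0.6361, 0.2626, 0.0445]
ee_rot: [3.141, 0.001, 3.141]
wrist_force: [-2.1, -0.4, 4.1]
width: 0.0315
finger_force: 30.0
```

Contact (+4 N) at the expected floor height. Releasing and rising.

Emit:
servo_tool:
  moves:
    - [0,0,0.02,0,0.9]
    - [0,0,0.02,0,0.7]
    - [0,0,0.02,0,0.55]
    - [0,0,0.02,0,0.4]
    - [0,0,0.02,0,0.4]
    - [0,0,0.02,0,0.4]
    - [0,0,-0.6,0,0.4]
    - [0,0,-1.4,0,0.4]
    - [0,0,-2.4,0,0.4]
    - [0,0,-3.4,0,0.4]

```text
time: 7.78
tool_pos: [0.6352, 0.2624, 0.128]
ee_rot: [-3.141, -0.002, 3.141]
wrist_force: [0.1, 0.7, 0.5]
width: 0.0567
finger_force: 0.0
```

Emit:
servo_tool:
  moves:
    - [0.4,-1,-0.5,0,0.25]
    - [0.8,-2.4,-0.9,0,0.25]
    - [1.3,-3.8,-0.9,0,0.25]
    - [1.8,-5.2,-0.9,0,0.25]
    - [2.3,-6.6,-0.9,0,0.25]
    - [2.8,-8,-0.9,0,0.25]
    - [3.4,-9.4,-0.9,0,0.25]
    - [4,-10.8,-0.9,0,0.25]
    - [4.5,-12.2,-0.9,0,0.25]
    - [5,-13.6,-0.9,0,0.25]

```text
time: 8.62
tool_pos: [0.5097, -0.0788, 0.1508]
ee_rot: [3.142, 0.0, -3.141]
wrist_force: [1.0, -1.5, 0.1]
width: 0.0708
finger_force: 0.0
```

Emit:
servo_tool:
  moves:
    - [0.5,-1.3,0,0,0.25]
    - [1,-2.6,0,0,0.25]
    - [1.4,-3.8,0,0,0.25]
    - [1.7,-4.7,0,0,0.25]
    - [1.84,-5.2,0,0,0.25]
    - [1.84,-5.2,0,0,0.25]
    - [1.84,-5.2,0,0,0.25]

```text
time: 9.2
tool_pos: [0.4648, -0.2071, 0.1507]
ee_rot: [3.14, 0.0, 3.14]
wrist_force: [0.7, 1.0, -0.6]
width: 0.0702
finger_force: 0.0
```

Run:
```python
from h import *
from bench import robot
o=robot.get_obs(); s=robot.snapshot('wrist'); cv2.imwrite('pics/w4.png',s['image'])
t=robot.snapshot('side'); b=cv2.resize(t['image'][90:210,200:340],(560,480))
cv2.imwrite('pics/c4.png',np.hstack([b[:384,:288],s['image']]))
print(o['tool_pos'])
```

```text
[ 0.46484093 -0.20713889  0.15071803]
```

View pics/c4.png

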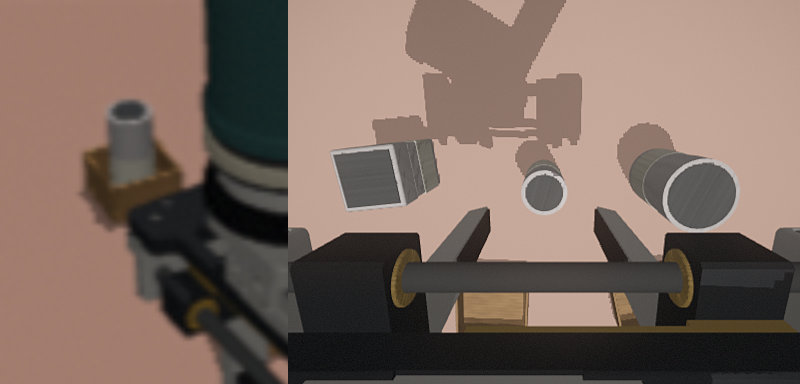

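Tin_s stands upright in box_s. In the wrist view tin_m's lid is at (256,192), about 2 mm off the tool axis in y.

Emit:
servo_tool:
  moves:
    - [0.05,0.07,1,0,0.25]
    - [0.05,0.07,2,0,0.25]
    - [0.05,0.07,3,0,0.25]
    - [0.05,0.07,3.8,0,0.25]
    - [0.05,0.07,4.15,0,0.25]
    - [0.05,0.07,4.2,0,0.25]
    - [0.05,0.07,4.2,0,0.4]
    - [0.05,0.07,4.2,0,0.55]
    - [0.05,0.07,4.2,0,0.7]
    - [0.05,0.07,4.2,0,1]

```text
time: 10.13
tool_pos: [0.4645, -0.2061, 0.0476]
ee_rot: [-3.14, 0.003, 3.141]
wrist_force: [-0.2, 0.3, 0.3]
width: 0.0472
finger_force: 0.0
```

Emit:
servo_tool:
  moves:
    - [0,0,0,0,1]
    - [0,0,0,0,1]
    - [0,0,0,0,1]
    - [0,0,-0.5,0,1]
    - [0,0,-1,0,1]
    - [0,0,-1.8,0,1]
    - [0,0,-2.6,0,1]
    - [0,0,-3.4,0,1]
    - [0,0,-3.8,0,1]
    - [0,0,-3.8,0,1]

```text
time: 10.97
tool_pos: [0.4647, -0.2065, 0.1434]
ee_rot: [-3.139, 0.004, 3.141]
wrist_force: [0.6, 0.6, 0.2]
width: 0.0426
finger_force: 30.0
```

Emit:
servo_tool:
  moves:
    - [-0.4,0.8,0,0,1]
    - [-1,2,0,0,1]
    - [-1.6,3.3,0,0,1]
    - [-2.2,4.6,0,0,1]
    - [-2.8,5.9,0,0,1]
    - [-3.4,7.2,0,0,1]
    - [-4,8.5,0,0,1]
    - [-4.6,9.8,0,0,1]
    - [-4.9,10.9,0,0,1]
    - [-5,11.7,0,0,1]

```text
time: 11.8
tool_pos: [0.5883, 0.0895, 0.1382]
ee_rot: [3.141, -0.003, -3.14]
wrist_force: [-0.4, 0.1, -1.1]
width: 0.0426
finger_force: 30.0
```

Emit:
servo_tool:
  moves:
    - [0,0,0,0,1]
    - [0,0,0,0,1]
    - [0,0,0,0,1]

```text
time: 12.05
tool_pos: [0.5878, 0.086, 0.1395]
ee_rot: [-3.141, -0.002, 3.141]
wrist_force: [-1.3, 0.0, 0.0]
width: 0.0426
finger_force: 30.0
```

Run:
```python
from h import *
from bench import robot
o=robot.get_obs(); s=robot.snapshot('wrist'); np.save('w5.npy',np.r_[o['tool_pos'],o['ee_rot']]); cv2.imwrite('pics/w5.png',s['image'])
cv2.imwrite('pics/w5c.png',cv2.resize(s['image'][140:340],(800,312)))
print(o['tool_pos'],o['ee_rot'])
```

```text
[0.58776434 0.08599512 0.139492  ] [-3.14066405e+00 -2.49582257e-03  3.14112177e+00]
```

View pics/w5c.png

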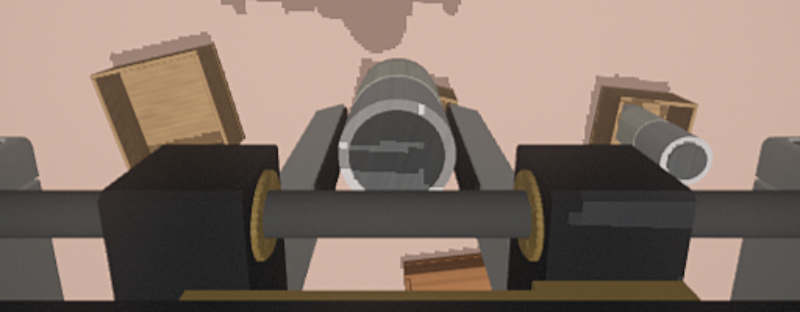

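The view shows box_l's near rim on the left and tin_s in box_s on the right; box_m is hidden behind the held tin. In the earlier wrist picture, box_m's right silhouette edge was its base (z = 0), not its rim. I'm recomputing with silhouettes.

Run:
```python
from h import *
from bench import robot
s=robot.snapshot('wrist'); top=robot.snapshot('top'); side=robot.snapshot('side')
f=lambda p,uv,z:wray(s,p,[np.pi,0,np.pi],uv,z)
p=np.array([.6095,.262,.1189])
q=np.array([f(p,(54,170),.03),f(p,(132,183),0),f(p,(111,245),0),f(p,(49,233),.03)])
print('box_m w2',q[:,:2].tolist(),q.mean(0)[:2],np.linalg.norm((q-np.roll(q,1,0))[:,:2],axis=1))
# all boxes: silhouette hull split: far edges at rim, near edges at base, in side0 and w2, sharp rays at z=.015
def rep(name,img,proj,thr):
    m=(cv2.cvtColor(img,cv2.COLOR_BGR2HSV)[...,1]>thr).astype(np.uint8)
    m=cv2.morphologyEx(m,cv2.MORPH_CLOSE,np.ones((3,3)))
    for c in cv2.findContours(m,cv2.RETR_EXTERNAL,cv2.CHAIN_APPROX_NONE)[0]:
        if not 300<cv2.contourArea(c)<8000: continue
        w=np.array([proj(uv,.015)[:2] for uv in c[:,0]+0.0],np.float32)
        r=cv2.minAreaRect(w*1000)
        if max(r[1])<130 and .2<r[0][0]/1000<.8: print(name,np.round(r[0],1),np.round(r[1],1),round(r[2]))
rep('side0',cv2.imread('pics/side0.png'),lambda uv,z:ray(side,uv,z),125)
rep('w2',cv2.imread('pics/w2.png'),lambda uv,z:f(p,uv,z),110)
rep('w5',cv2.imread('pics/w5.png'),lambda uv,z:f(np.array([.588,.087,.139]),uv,z),110)
```

```text
box_m w2 [[0.5903245039605336, 0.06842619058231347], [0.6098811997644941, 0.12936626350233982], [0.6829013251276166, 0.09803544937613276], [0.6556139859442959, 0.05274144106785342]] [0.63468025 0.08714234] [0.06714706 0.06400123 0.0794579  0.0528786 ]
side0 [ 625.8 -268.5] [105.4 103.7] 87
side0 [621.1 -76.4] [98.8 93.5] 14
side0 [634.7  89.7] [98.8 72.4] 76
side0 [637.2 266.3] [91.3 65.6] 83
w2 [716.7 334.4] [73.5 15.7] 5
w2 [716.8 189.6] [16.2 73.3] 86
w2 [649.8  94.4] [ 54.7 107.6] 20
w5 [707.5 189.9] [79.4 20.3] 8
w5 [707.6 -16. ] [21.1 79.2] 84
```

Emit:
servo_tool:
  moves:
    - [-0.6,0.04,0,0,1]
    - [-1.2,0.04,0,0,1]
    - [-1.7,0.04,0.2,0,1]
    - [-1.84,0.04,0.8,0,1]
    - [-1.84,0.04,1.5,0,1]
    - [-1.84,0.04,2.2,0,1]
    - [-1.84,0.04,2.8,0,1]
    - [-1.84,0.04,3.2,0,1]
    - [-1.84,0.04,3.4,0,1]
    - [-1.84,0.04,3.4,0,1]

```text
time: 13.08
tool_pos: [0.6337, 0.0872, 0.0546]
ee_rot: [-3.142, -0.003, 3.141]
wrist_force: [-0.1, -0.3, -1.1]
width: 0.0424
finger_force: 30.0
```

Emit:
servo_tool:
  moves:
    - [0,0,0.04,0,1]
    - [0,0,0.06,0,1]
    - [0,0,0.06,0,1]
    - [0,0,0.06,0,1]

```text
time: 13.42
tool_pos: [0.6352, 0.0878, 0.0556]
ee_rot: [3.141, 0.002, 3.141]
wrist_force: [-0.1, 0.3, -1.0]
width: 0.0429
finger_force: 30.0
```

Emit:
servo_tool:
  moves:
    - [0,0,0.03,0,1]
    - [0,0,0.03,0,1]
    - [0,0,0.03,0,1]

```text
time: 13.67
tool_pos: [0.6346, 0.0879, 0.0539]
ee_rot: [3.142, 0.0, 3.142]
wrist_force: [-0.1, -0.3, -1.2]
width: 0.0427
finger_force: 30.0
```

Emit:
servo_tool:
  moves:
    - [0,0,0.03,0,1]
    - [0,0,0.03,0,1]
    - [0,0,0.03,0,1]

```text
time: 13.92
tool_pos: [0.6345, 0.0878, 0.0529]
ee_rot: [3.142, -0.0, 3.141]
wrist_force: [1.0, -0.6, -1.2]
width: 0.0425
finger_force: 30.0
```

Emit:
servo_tool:
  moves:
    - [0,0,0.04,0,1]
    - [0,0,0.06,0,1]
    - [0,0,0.06,0,1]
    - [0,0,0.06,0,1]

```text
time: 14.25
tool_pos: [0.6345, 0.0878, 0.0514]
ee_rot: [3.142, -0.0, 3.141]
wrist_force: [-0.5, -0.2, -1.1]
width: 0.0427
finger_force: 30.0
```

Emit:
servo_tool:
  moves:
    - [0,0,0.03,0,1]
    - [0,0,0.03,0,1]
    - [0,0,0.03,0,1]

```text
time: 14.5
tool_pos: [0.6345, 0.0878, 0.0507]
ee_rot: [3.142, -0.0, 3.141]
wrist_force: [0.0, 0.7, -1.5]
width: 0.0427
finger_force: 30.0
```

Emit:
servo_tool:
  moves:
    - [0,0,0.03,0,1]
    - [0,0,0.03,0,1]
    - [0,0,0.03,0,1]

```text
time: 14.75
tool_pos: [0.6347, 0.0878, 0.0504]
ee_rot: [3.142, 0.001, 3.141]
wrist_force: [0.2, 0.8, 0.3]
width: 0.0427
finger_force: 30.0
```

Emit:
servo_tool:
  moves:
    - [0,0,0.04,0,1]
    - [0,0,0.04,0,1]
    - [0,0,0.04,0,1]

```text
time: 15.0
tool_pos: [0.6348, 0.0879, 0.0503]
ee_rot: [3.141, 0.001, 3.141]
wrist_force: [-2.1, 0.2, 5.8]
width: 0.0424
finger_force: 30.0
```

Emit:
servo_tool:
  moves:
    - [0,0,0,0,0.9]
    - [0,0,0,0,0.7]
    - [0,0,0,0,0.5]
    - [0,0,0,0,0.25]
    - [0,0,0,0,0.25]
    - [0,0,0,0,0.25]
    - [0,0,-0.6,0,0.25]
    - [0,0,-1.4,0,0.25]
    - [0,0,-2.4,0,0.25]
    - [0,0,-3.4,0,0.25]

```text
time: 15.83
tool_pos: [0.6339, 0.0877, 0.1337]
ee_rot: [-3.142, -0.002, 3.141]
wrist_force: [0.7, -0.2, 0.1]
width: 0.0703
finger_force: 0.0
```

Emit:
servo_tool:
  moves:
    - [0.6,0.5,-0.6,0,0.08]
    - [1.4,1.1,-1,0,0.08]
    - [2.3,1.8,-1,0,0.08]
    - [3.2,2.5,-1,0,0.08]
    - [4.1,3.2,-1,0,0.08]
    - [5,3.9,-1,0,0.08]
    - [5.8,4.5,-1,0,0.08]
    - [6.5,5,-1,0,0.08]
    - [6.8,5.2,-1,0,0.08]
    - [6.8,5.23,-1,0,0.08]

```text
time: 16.67
tool_pos: [0.4634, 0.2195, 0.1591]
ee_rot: [3.141, 0.0, -3.139]
wrist_force: [0.8, -0.6, 0.2]
width: 0.0863
finger_force: 0.0
```

Emit:
servo_tool:
  moves:
    - [0,0,0,0,0.08]
    - [0,0,0,0,0.08]

```text
time: 16.83
tool_pos: [0.4655, 0.218, 0.1589]
ee_rot: [-3.141, 0.001, 3.141]
wrist_force: [-0.0, -0.1, -0.9]
width: 0.0868
finger_force: 0.0
```

```bash
cat > lid.py <<'E'
from h import *
from bench import robot
import sys
h=float(sys.argv[1])
o=robot.get_obs(); s=robot.snapshot('wrist'); im=s['image']
hs=cv2.cvtColor(im,cv2.COLOR_BGR2HSV)
m=((hs[...,1]<25)&(hs[...,2]>165)).astype(np.uint8)   # bright rim ring
m=cv2.morphologyEx(m,cv2.MORPH_CLOSE,np.ones((5,5)))
for c in cv2.findContours(m,cv2.RETR_EXTERNAL,cv2.CHAIN_APPROX_NONE)[0]:
    if len(c)<40: continue
    e=cv2.fitEllipse(c); P=wray(s,o['tool_pos'],[np.pi,0,np.pi],e[0],h)
    print(np.round(e[0],1),np.round(e[1],1),P.round(4),(P-o['tool_pos']).round(4))
print(o['tool_pos'])
E
python3 lid.py .09
```

```text
[386.5 197.5] [43.5 49.8] [0.4683 0.34   0.09  ] [ 0.0028  0.122  -0.0689]
[254.5 192.9] [52.3 55. ] [0.4639 0.2188 0.09  ] [-0.0016  0.0008 -0.0689]
[261.5 170.1] [ 5.9 20.6] [0.4428 0.225  0.09  ] [-0.0227  0.007  -0.0689]
[0.46549698 0.21799816 0.15890153]
```

Tin_l's lid is at (254.5,193), within 2 mm of the tool axis.

Emit:
servo_tool:
  moves:
    - [0.06,0.03,1,0,0.08]
    - [0.06,0.03,2,0,0.08]
    - [0.06,0.03,3,0,0.08]
    - [0.06,0.03,3.9,0,0.08]
    - [0.06,0.03,4.3,0,0.08]
    - [0.06,0.03,4.35,0,0.08]
    - [0.06,0.03,4.35,0,0.25]
    - [0.06,0.03,4.35,0,0.4]
    - [0.06,0.03,4.35,0,0.6]
    - [0.06,0.03,4.35,0,1]

```text
time: 17.72
tool_pos: [0.4643, 0.2197, 0.052]
ee_rot: [3.141, 0.003, 3.141]
wrist_force: [0.6, 0.1, 0.3]
width: 0.0634
finger_force: 0.0
```

Emit:
servo_tool:
  moves:
    - [0,0,0,0,1]
    - [0,0,0,0,1]
    - [0,0,0,0,1]
    - [0,0,-0.5,0,1]
    - [0,0,-1.2,0,1]
    - [0,0,-2,0,1]
    - [0,0,-3,0,1]
    - [0,0,-4,0,1]
    - [0,0,-4.5,0,1]
    - [0,0,-4.5,0,1]

```text
time: 18.55
tool_pos: [0.4648, 0.22, 0.1661]
ee_rot: [3.139, 0.006, 3.142]
wrist_force: [0.1, -0.6, -1.8]
width: 0.0536
finger_force: 30.0
```

Emit:
servo_tool:
  moves:
    - [-0.4,-0.8,0,0,1]
    - [-1,-1.9,0,0,1]
    - [-1.7,-3.2,0,0,1]
    - [-2.4,-4.5,0,0,1]
    - [-3.1,-5.8,0,0,1]
    - [-3.8,-7.1,0,0,1]
    - [-4.5,-8.4,0,0,1]
    - [-5.2,-9.7,0,0,1]
    - [-5.8,-11,0,0,1]
    - [-6.26,-11.9,0,0,1]

```text
time: 19.38
tool_pos: [0.6192, -0.0812, 0.1594]
ee_rot: [-3.141, -0.004, 3.139]
wrist_force: [0.3, 0.6, -2.1]
width: 0.0538
finger_force: 30.0
```

Emit:
servo_tool:
  moves:
    - [0,0,0,0,1]
    - [0,0,0,0,1]
    - [0,0,0,0,1]

```text
time: 19.63
tool_pos: [0.6185, -0.0774, 0.1607]
ee_rot: [3.14, -0.003, 3.142]
wrist_force: [-0.1, -0.3, -2.2]
width: 0.0537
finger_force: 30.0
```

Emit:
servo_tool:
  moves:
    - [-0.08,-0.04,0.6,0,1]
    - [-0.08,-0.04,1.4,0,1]
    - [-0.08,-0.04,2.2,0,1]
    - [-0.08,-0.04,2.9,0,1]
    - [-0.08,-0.04,3.5,0,1]
    - [-0.08,-0.04,3.85,0,1]
    - [-0.08,-0.04,4,0,1]
    - [-0.08,-0.04,4,0,1]
    - [-0.08,-0.04,4,0,1]

```text
time: 20.38
tool_pos: [0.6219, -0.0787, 0.0636]
ee_rot: [-3.141, 0.001, -3.141]
wrist_force: [-0.1, -0.4, -1.5]
width: 0.0535
finger_force: 30.0
```

Emit:
servo_tool:
  moves:
    - [0,0,0.05,0,1]
    - [0,0,0.1,0,1]
    - [0,0,0.1,0,1]
    - [0,0,0.1,0,1]

```text
time: 20.72
tool_pos: [0.6217, -0.0793, 0.0607]
ee_rot: [-3.142, 0.001, 3.141]
wrist_force: [0.8, -0.5, -2.5]
width: 0.0534
finger_force: 30.0
```

Emit:
servo_tool:
  moves:
    - [0,0,0.03,0,1]
    - [0,0,0.03,0,1]
    - [0,0,0.03,0,1]

```text
time: 20.97
tool_pos: [0.6215, -0.0793, 0.0594]
ee_rot: [3.141, 0.0, 3.141]
wrist_force: [-0.2, 0.5, -2.8]
width: 0.0537
finger_force: 30.0
```

Emit:
servo_tool:
  moves:
    - [0,0,0.03,0,1]
    - [0,0,0.03,0,1]
    - [0,0,0.03,0,1]

```text
time: 21.22
tool_pos: [0.6214, -0.0792, 0.0586]
ee_rot: [3.141, -0.0, 3.141]
wrist_force: [-0.1, -0.1, -2.2]
width: 0.0539
finger_force: 30.0
```

Emit:
servo_tool:
  moves:
    - [0,0,0.04,0,1]
    - [0,0,0.06,0,1]
    - [0,0,0.06,0,1]

```text
time: 21.47
tool_pos: [0.6214, -0.0792, 0.057]
ee_rot: [3.141, -0.0, 3.141]
wrist_force: [-0.1, 0.1, -1.3]
width: 0.0537
finger_force: 30.0
```

Emit:
servo_tool:
  moves:
    - [0,0,0.03,0,1]
    - [0,0,0.04,0,1]
    - [0,0,0.04,0,1]

```text
time: 21.72
tool_pos: [0.6214, -0.0791, 0.0561]
ee_rot: [3.141, -0.0, 3.141]
wrist_force: [0.1, 0.3, -2.1]
width: 0.0538
finger_force: 30.0
```

Emit:
servo_tool:
  moves:
    - [0,0,0.03,0,1]
    - [0,0,0.03,0,1]
    - [0,0,0.03,0,1]

```text
time: 21.97
tool_pos: [0.6215, -0.0792, 0.0554]
ee_rot: [3.141, -0.0, 3.141]
wrist_force: [-0.0, -0.6, -1.9]
width: 0.0533
finger_force: 30.0
```

Emit:
servo_tool:
  moves:
    - [0,0,0.03,0,1]
    - [0,0,0.03,0,1]
    - [0,0,0.03,0,1]

```text
time: 22.22
tool_pos: [0.6215, -0.0792, 0.0547]
ee_rot: [3.142, -0.0, 3.141]
wrist_force: [0.3, 0.9, -1.7]
width: 0.0536
finger_force: 30.0
```

Emit:
servo_tool:
  moves:
    - [0,0,0.03,0,1]
    - [0,0,0.03,0,1]
    - [0,0,0.03,0,1]

```text
time: 22.47
tool_pos: [0.6216, -0.0792, 0.0544]
ee_rot: [-3.142, 0.0, 3.141]
wrist_force: [-0.1, 0.2, 0.4]
width: 0.0538
finger_force: 30.0
```

Emit:
servo_tool:
  moves:
    - [0,0,0.03,0,1]
    - [0,0,0.03,0,1]
    - [0,0,0.03,0,1]

```text
time: 22.72
tool_pos: [0.6217, -0.0792, 0.0544]
ee_rot: [-3.141, 0.001, 3.141]
wrist_force: [-2.4, 0.1, 5.3]
width: 0.0533
finger_force: 30.0
```

Emit:
servo_tool:
  moves:
    - [0,0,0,0,0.9]
    - [0,0,0,0,0.7]
    - [0,0,0,0,0.4]
    - [0,0,0,0,0.1]
    - [0,0,0,0,0.1]
    - [0,0,0,0,0.1]
    - [0,0,-0.6,0,0.1]
    - [0,0,-1.6,0,0.1]
    - [0,0,-2.8,0,0]
    - [0,0,-4,0,0]

```text
time: 23.55
tool_pos: [0.6209, -0.0791, 0.153]
ee_rot: [3.141, -0.002, 3.141]
wrist_force: [0.9, 0.2, 0.1]
width: 0.0925
finger_force: 0.0
```

Emit:
servo_tool:
  moves:
    - [0.5,0,-0.6,0,0]
    - [1.3,0,-0.6,0,0]
    - [2.3,0,-0.6,0,0]
    - [3.3,0,-0.6,0,0]
    - [4.3,0.1,-0.6,0,0]
    - [5.2,0.2,-0.6,0,0]
    - [5.9,0.3,-0.6,0,0]
    - [6.4,0.3,-0.6,0,0]
    - [6.4,0.3,-0.6,0,0]
    - [6.4,0.3,-0.6,0,0]

```text
time: 24.38
tool_pos: [0.4617, -0.0717, 0.1684]
ee_rot: [-3.141, 0.001, 3.141]
wrist_force: [0.3, 1.7, -0.2]
width: 0.0941
finger_force: 0.0
```

```bash
python3 lid.py .1
```

```text
[245.5 332.3] [31.5 42.9] [ 0.6088 -0.0801  0.1   ] [ 0.1471 -0.0084 -0.0684]
[254.7 194.3] [64.3 67.8] [ 0.4614 -0.0707  0.1   ] [-0.0003  0.001  -0.0684]
[ 0.4616568  -0.07171134  0.1683756 ]
```

Tin_xl's lid is at (254.7,194), on the tool axis within 1 mm.

Emit:
servo_tool:
  moves:
    - [0,0.04,0.8,0,0]
    - [0,0.04,1.6,0,0]
    - [0,0.04,2.4,0,0]
    - [0,0.04,3.2,0,0]
    - [0,0.04,4,0,0]
    - [0,0.04,4.4,0,0]
    - [0,0.04,4.5,0,0]
    - [0,0.04,4.5,0,0.15]
    - [0,0.04,4.5,0,0.3]
    - [0,0.04,4.5,0,1]

```text
time: 25.27
tool_pos: [0.4628, -0.071, 0.0572]
ee_rot: [-3.141, 0.003, 3.141]
wrist_force: [0.9, 0.3, 1.0]
width: 0.0776
finger_force: 0.0
```

Emit:
servo_tool:
  moves:
    - [0,0,0,0,1]
    - [0,0,0,0,1]
    - [0,0,0,0,1]
    - [0,0,0,0,1]
    - [0,0,-0.5,0,1]
    - [0,0,-1.2,0,1]
    - [0,0,-2,0,1]
    - [0,0,-3,0,1]
    - [0,0,-4,0,1]
    - [0,0,-4.4,0,1]

```text
time: 26.1
tool_pos: [0.4625, -0.071, 0.1684]
ee_rot: [-3.14, 0.004, 3.141]
wrist_force: [0.9, 0.0, -2.4]
width: 0.0656
finger_force: 30.0
```

Emit:
servo_tool:
  moves:
    - [-0.3,-0.6,0,0,1]
    - [-0.8,-1.5,0,0,1]
    - [-1.4,-2.5,0,0,1]
    - [-2.2,-3.5,0,0,1]
    - [-3,-4.5,0,0,1]
    - [-3.8,-5.5,0,0,1]
    - [-4.7,-6.5,0,0,1]
    - [-5.6,-7.4,0,0,1]
    - [-6.2,-7.9,0,0,1]
    - [-6.5,-8,0,0,1]

```text
time: 26.93
tool_pos: [0.6243, -0.2731, 0.1621]
ee_rot: [3.14, -0.004, 3.139]
wrist_force: [-0.7, 0.2, -3.5]
width: 0.066
finger_force: 30.0
```

Emit:
servo_tool:
  moves:
    - [0,0,0,0,1]
    - [0,0,0,0,1]
    - [0,0,0,0,1]

```text
time: 27.18
tool_pos: [0.6231, -0.2695, 0.1652]
ee_rot: [3.14, -0.002, -3.141]
wrist_force: [-0.2, 0.2, -3.5]
width: 0.0658
finger_force: 30.0
```

Run:
```python
from h import *
from bench import robot
c=robot.snapshot('side')['image']; cv2.imwrite('pics/c6.png',cv2.resize(c[90:310,200:440],(650,596)))
```

```text
(no output)
```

View pics/c6.png

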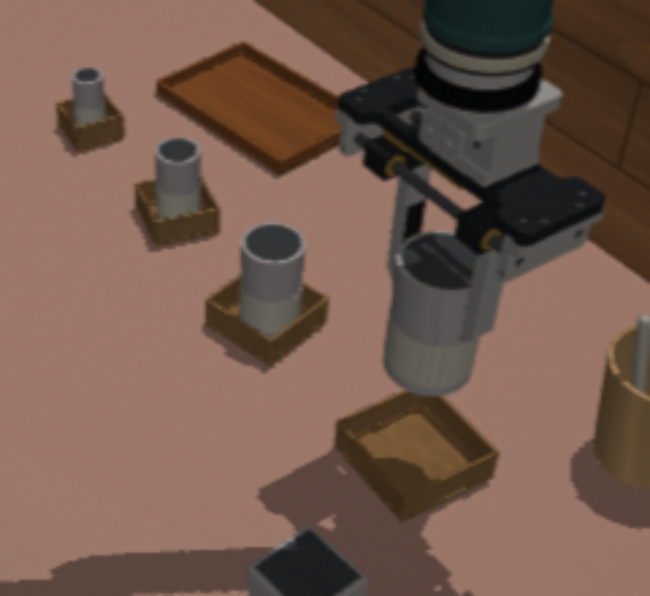

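Three tins stand upright inside their boxes; the held xl tin is above box_xl, whose rim corners are near (336,432), (412,392) and (496,455). Lowering it.

Emit:
servo_tool:
  moves:
    - [-0.05,-0.04,0.6,0,1]
    - [-0.05,-0.04,1.4,0,1]
    - [-0.05,-0.04,2.2,0,1]
    - [-0.05,-0.04,2.9,0,1]
    - [-0.05,-0.04,3.5,0,1]
    - [-0.05,-0.04,3.8,0,1]
    - [-0.05,-0.04,3.9,0,1]
    - [-0.05,-0.04,3.9,0,1]
    - [-0.05,-0.04,3.9,0,1]

```text
time: 27.98
tool_pos: [0.6258, -0.2718, 0.0698]
ee_rot: [-3.141, 0.002, -3.142]
wrist_force: [-0.3, -0.2, -3.2]
width: 0.0659
finger_force: 30.0
```

Emit:
servo_tool:
  moves:
    - [0,0,0.05,0,1]
    - [0,0,0.1,0,1]
    - [0,0,0.1,0,1]
    - [0,0,0.1,0,1]

```text
time: 28.32
tool_pos: [0.6254, -0.2718, 0.0662]
ee_rot: [-3.141, 0.001, 3.141]
wrist_force: [0.9, -0.2, -3.9]
width: 0.0656
finger_force: 30.0
```

Emit:
servo_tool:
  moves:
    - [0,0,0.04,0,1]
    - [0,0,0.04,0,1]
    - [0,0,0.04,0,1]

```text
time: 28.57
tool_pos: [0.6252, -0.2717, 0.0645]
ee_rot: [3.141, -0.0, 3.141]
wrist_force: [-0.0, 0.4, -4.2]
width: 0.0653
finger_force: 30.0
```

Emit:
servo_tool:
  moves:
    - [0,0,0.04,0,1]
    - [0,0,0.04,0,1]
    - [0,0,0.04,0,1]

```text
time: 28.82
tool_pos: [0.6252, -0.2716, 0.0635]
ee_rot: [3.141, -0.0, 3.141]
wrist_force: [0.9, 0.7, -4.2]
width: 0.0659
finger_force: 30.0
```

Emit:
servo_tool:
  moves:
    - [0,0,0.04,0,1]
    - [0,0,0.06,0,1]
    - [0,0,0.06,0,1]

```text
time: 29.07
tool_pos: [0.6251, -0.2716, 0.062]
ee_rot: [3.141, -0.0, 3.141]
wrist_force: [-0.1, -1.0, -2.0]
width: 0.0655
finger_force: 30.0
```

Emit:
servo_tool:
  moves:
    - [0,0,0.03,0,1]
    - [0,0,0.04,0,1]
    - [0,0,0.04,0,1]

```text
time: 29.32
tool_pos: [0.6251, -0.2716, 0.061]
ee_rot: [3.141, -0.0, 3.141]
wrist_force: [-0.1, 0.2, -4.0]
width: 0.0655
finger_force: 30.0
```

Emit:
servo_tool:
  moves:
    - [0,0,0.03,0,1]
    - [0,0,0.03,0,1]
    - [0,0,0.03,0,1]

```text
time: 29.57
tool_pos: [0.6252, -0.2717, 0.0604]
ee_rot: [3.141, -0.0, 3.141]
wrist_force: [0.1, 0.5, -3.5]
width: 0.0657
finger_force: 30.0
```

Emit:
servo_tool:
  moves:
    - [0,0,0.03,0,1]
    - [0,0,0.03,0,1]
    - [0,0,0.03,0,1]

```text
time: 29.82
tool_pos: [0.6254, -0.2717, 0.06]
ee_rot: [-3.141, 0.0, 3.141]
wrist_force: [0.1, 0.0, -1.6]
width: 0.0659
finger_force: 30.0
```

Emit:
servo_tool:
  moves:
    - [0,0,0.04,0,1]
    - [0,0,0.04,0,1]
    - [0,0,0.04,0,1]

```text
time: 30.07
tool_pos: [0.6254, -0.2717, 0.06]
ee_rot: [-3.141, 0.001, 3.141]
wrist_force: [-2.7, 0.8, 4.5]
width: 0.0657
finger_force: 30.0
```

Emit:
servo_tool:
  moves:
    - [0,0,0,0,0.9]
    - [0,0,0,0,0.6]
    - [0,0,0,0,0.3]
    - [0,0,0,0,0]
    - [0,0,0,0,0]
    - [0,0,0,0,0]
    - [0,0,-0.6,0,0]
    - [0,0,-1.6,0,0]
    - [0,0,-2.8,0,0]
    - [0,0,-4,0,0]

```text
time: 30.9
tool_pos: [0.6248, -0.2715, 0.1582]
ee_rot: [3.14, -0.002, 3.141]
wrist_force: [1.0, 0.0, -0.1]
width: 0.0939
finger_force: 0.0
```

Emit:
servo_tool:
  moves:
    - [1,0.5,-1,0,0]
    - [2,1.2,-1.5,0,0]
    - [3,2,-1.5,0,0]
    - [4.2,3,-1.5,0,0]
    - [5.4,4,-1.5,0,0]
    - [6.6,5,-1.5,0,0]
    - [7.8,5.6,-1.5,0,0]
    - [8,6,-1.5,0,0]
    - [8,6,-1.5,0,0]
    - [8,6,-1.5,0,0]

```text
time: 31.73
tool_pos: [0.4261, -0.1219, 0.1966]
ee_rot: [-3.141, 0.002, -3.141]
wrist_force: [0.4, -0.1, 0.1]
width: 0.0941
finger_force: 0.0
```

Run:
```python
from h import *
from bench import robot
a=robot.snapshot('side')['image'];b=robot.snapshot('top')['image']
cv2.imwrite('pics/c7.png',np.hstack([cv2.resize(a[100:350,150:440],(400,345)),cv2.resize(b[95:260,80:480],(400,165)).copy() if 0 else cv2.copyMakeBorder(cv2.resize(b[95:260,80:480],(400,165)),0,180,0,0,cv2.BORDER_CONSTANT)]))
```

```text
(no output)
```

View pics/c7.png

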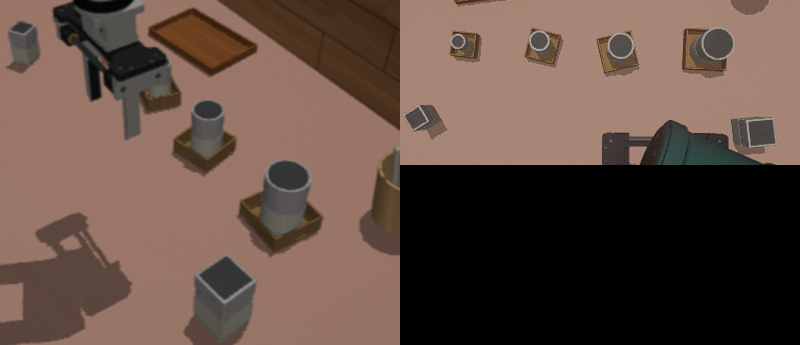

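All four tins stand upright in their boxes (top crop lids at (459,42), (540,41), (621,45) and (717,44)). The square tins are unmoved and the arm is clear, so I'm handing in.

```bash
python3 -c "
from bench import robot
print(robot.close_job())"
```

```text
the job is handed in; nothing more can be done
None
```

All four round tins stand upright on the floor of their matching boxes, smallest to largest; the square tins show no movement, the boxes look undisturbed, and I handed the job in at about 32 s of the 109 s allowed.

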